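# Load the four test samples into their matching seats

### The job

Load the samples for the withstand-voltage test: put the large insulator, the small insulator, the relay and the heat sink each into the seat whose recess matches it in shape and size, upright, flat on the recess floor and with straight sides lined up with the recess. Set each one down gently rather than dropping it, and leave the solder spool and the amber jar standing where they are.

Things in the scene. Friction and masses are not known exactly. Their poses are not given: they have to be found in the camera images.
- insulator_large: The larger of two white ribbed ceramic post insulators with a steel cap, standing upright: a cylinder 56 mm in diameter, 64 mm high, about 0.3 kg. Origin: centre of its underside; z up along its axis.
- insulator_small: The smaller of two white ribbed ceramic post insulators with a steel cap, standing upright: a cylinder 34 mm in diameter, 52 mm high, about 0.1 kg. Origin: centre of its underside; z up along its axis.
- relay: Power relay, a grey oblong block with brass terminals on top, standing upright: 56 mm along its x, 26 mm along its y, 46 mm high, about 0.1 kg. Origin: centre of its underside; z up.
- heatsink: Aluminium heat sink with upright fins, square from above: 44 x 44 mm, 42 mm high, about 0.13 kg; x runs along the fins, y across them, and it can be gripped from above across either pair of sides. Origin: centre of its underside; z up.
- seat_large_round: Black plastic seat block, fixed to the bench, 92 x 92 x 10 mm high (the four blocks are alike outside), with, in its middle, a round recess 72 mm in diameter, 4 mm deep, light grey floor 6 mm above the bench, the sides rising straight to the block's top at 10 mm. It takes the large insulator. Origin: middle of the block's underside; z up; x and y along the block's sides.
- seat_small_round: Black plastic seat block, fixed to the bench, 92 x 92 x 10 mm high (the four blocks are alike outside), with, in its middle, a round recess 50 mm in diameter, 4 mm deep, light grey floor 6 mm above the bench, the sides rising straight to the block's top at 10 mm. It takes the small insulator. Origin: middle of the block's underside; z up; x and y along the block's sides.
- seat_oblong: Black plastic seat block, fixed to the bench, 92 x 92 x 10 mm high (the four blocks are alike outside), with, in its middle, an oblong recess 72 mm along its x and 42 mm along its y, 4 mm deep, light grey floor 6 mm above the bench, the sides rising straight to the block's top at 10 mm. It takes the relay, long side along long side, either way round. Origin: middle of the block's underside; z up; x along the recess's long side.
- seat_square: Black plastic seat block, fixed to the bench, 92 x 92 x 10 mm high (the four blocks are alike outside), with, in its middle, a square recess 60 x 60 mm, 4 mm deep, light grey floor 6 mm above the bench, the sides rising straight to the block's top at 10 mm. It takes the heat sink, sides parallel, in any of the four quarter turns. Origin: middle of the block's underside; z up; x and y along the recess's sides.
- spool: Bystander: spool of solder wire standing on its flange, white flanges 48 mm in diameter, 45 mm high, loose. To be left where it is. Origin: centre of its underside; z up.
- jar: Bystander: small amber glass jar with a black cap, 44 mm in diameter, 55 mm high, loose. To be left where it is. Origin: centre of its underside; z up.
There are look-alikes about, which are no part of the job. Leave any pink or white look-alike of the seat_square alone. Leave any red look-alike of the heatsink alone.

How it is judged:
By the outcome, as a careful person would: the job done as asked, in the order asked, and still so for the second after the job is handed in, with the robot touching nothing.
It also fails if it takes over 109 s, if anything falls off the work surface, if the arm or the gripper's body presses on something with over 40 N, if the wrist force passes 120 N, or if a joint passes its speed limit or range.

### The arm

A 6-joint arm with a two-finger parallel gripper is mounted at the origin on the work surface. World frame = base frame: x ahead of the robot, y to its left, z up, the work surface at z = 0. Lengths are in mm, angles in rad, forces in N, time in s.
With the tool pointing down it reaches from about 350 to 875 mm from the base axis. Payload 4.2 kg.
Tool frame: the origin (TCP) lies at the very end of the fingers, on their centre line; the grasp point (between the pads) lies 19 mm behind it; z points along the fingers, y is the line along which they close (so a half turn about z gives the same grasp; the last joint's range is limited). The gripper opens to 85 mm and grips with 20 to 120 N. Pads are 22 mm wide; open, the fingers measure 114 mm over their backs; the gripper's body (76 mm by 85 mm) begins 54 mm behind the grasp point. The pads swing forward as they close: fully open they stand 13 mm farther back than shut.
Start: joints at [1.582, 0.385, 0.008, 0, -1.194, -0.259], TCP at [153.263, 605.896, 231.312] pointing down, gripper open.
Joint ranges: [-3.14, 3.14], [-1.21, 2.06], [-1.07, 1.41], [-3.16, 2.05], [-2.99, -0.16], [-3.1, 3.1]. Speed limits (rad/s): [2.79, 2.79, 3.14, 3.14, 3.14, 3.14].

### API

Orientations are given as a unit quaternion [x, y, z, w].
In Python, from bench import arm, optics gives the robot as it stands. The module is installed in compiled form; this text tells all that it offers.
- The arm moves only by the tool step_arm, never from a script. Its argument "motion" is a list of rows, each an object with "dr": the turn, a rotation vector about the tool's x, y, z in units of 8 degrees (1.0 is 8 degrees), a list of three; "slide": the shift along the tool's x, y, z in mm, a list of three; "jaw": the finger opening in mm, from 0 to 85.4. A call has exactly 8 rows; each row is the pose to reach, as a shift and turn from the pose commanded when the call began, along the tool's axes at that moment; what a row does not reach only later rows make up. A row lasts 1/8 s, in which the tool goes at most 62.5 mm and 10.7 degrees, less where a joint would pass 70% of its speed; a pose out of reach is approached as far as the arm can. A call with a gripper value outside its range is refused whole. The fingers move at their own pace and stop on an object; the grip force is fixed at half the most. Time passes only in rows, so rows that repeat a pose let the fingers close, or fill a call up. It gives the time, the measured TCP pose, the force, the opening and the grip force at its end, in the units of the state.
- arm.read_state(): the state, without advancing time (a new reading comes with each control period).
- optics.get_image(name): name is "scene" or "top" or "wrist"; returns the picture (480x640x3 uint8, blue, green, red); there is no depth.
- optics.camera_info(name): a dict with "camera_matrix" (3x3 intrinsics, pixels), "k1" (the pictures are not rectified: a ray, as slopes to the right and down, at radius r is drawn at 1 + k1 r^2 times it, then the intrinsics apply), "view" (4x4, takes a point from world to camera coordinates); the wrist camera has in their place "T_tool_cam" (4x4, takes a point from camera to tool coordinates, whose origin is the TCP and whose axes are the flange's). Camera axes: x right, y up, looking along -z (the intrinsics and any distortion apply to the point x, -y, -z); pixel columns grow to the right and rows downward; lengths in mm; the calibration is good to about 2 mm. A picture is of the moment at which its call begins: read the wrist's pose just before it. camera_info takes no time and is no camera call.
- arm.job_done(): hands the job in; it is judged then, once.
The state is a dict: "clock": time; "joints": joint angles; "joint_vel": joint speeds; "joint_efforts": joint torques, N m; "position": TCP position; "ee_rot": TCP orientation; "contact_force": force on the tool from outside, world axes, zero at the start; "wrist_torque": the same for the moment, N m; "gripper_width": finger opening in mm; "grasp_force": force on a finger pad.
Only numpy, scipy, OpenCV 4.12 (cv2) and the standard library are available. Lean on these libraries where they do the work, as an engineer would, in place of code of your own. Each camera call takes 0.05 s, during which the arm holds its last target. There are 200 camera calls.

## Working session

There is one attempt and no reset: what is moved stays moved. The work goes in short steps, Python scripts to look and compute and a tool call to move; the robot and the scene stay as the last step left them, time stands still between calls to the robot, and variables do not carry over. Pictures are saved under pics/ and viewed, at most 14 in all, crops included, and the job is handed in when it is done.

Besides the shell and the picture viewer there is one more tool, called after "Emit:" as name(argument=value, ...) on one line, values as JSON. step_arm: Moves the arm, as the interface text tells. Its arguments: {"type":"object","properties":{"motion":{"type":"array","items":{"type":"object","properties":{"dr":{"type":"array","items":{"type":"number"}},"slide":{"type":"array","items":{"type":"number"}},"jaw":{"type":"number"}}}}},"required":["motion"]}

```bash
mkdir -p pics
python3 - <<'E'
from bench import arm, optics
import cv2,numpy as np
np.set_printoptions(precision=4,suppress=True)
print(arm.read_state())
for n in("top","scene","wrist"):
    i=optics.get_image(n); cv2.imwrite(f"pics/{n}0.png",i); print(n,optics.camera_info(n))
E
```

```text
{'clock': 0.0, 'joints': array([ 1.5816,  0.3856,  0.0066, -0.0005, -1.194 , -0.2586]), 'joint_vel': array([-0.0013,  0.0008, -0.0001,  0.0007,  0.0006, -0.0007]), 'joint_efforts': array([ -0.0005, -39.2285,  18.8404,   4.1863,  -0.0046,  -0.    ]), 'position': array([153.1316, 605.3521, 230.2085]), 'ee_rot': array([ 0.9923, -0.1237, -0.0001,  0.0011]), 'contact_force': array([-0.1978, -0.0287, -0.447 ]), 'wrist_torque': array([0.0024, 0.0207, 0.0073]), 'grasp_force': 0.0, 'gripper_width': 85.28852339658613}
top {'camera_matrix': array([[485.264 ,   0.    , 321.3683],
       [  0.    , 485.264 , 243.9875],
       [  0.    ,   0.    ,   1.    ]]), 'k1': -0.02073865951302142, 'view': array([[   -0.0299,    -0.9996,    -0.0011,    60.0923],
       [    0.9904,    -0.0298,     0.1352,  -440.1876],
       [   -0.1352,     0.003 ,     0.9908, -1237.8895],
       [    0.    ,     0.    ,     0.    ,     1.    ]])}
scene {'camera_matrix': array([[496.4997,   0.    , 319.5302],
       [  0.    , 496.4997, 236.5778],
       [  0.    ,   0.    ,   1.    ]]), 'k1': 0.027050244710354058, 'view': array([[    0.7302,     0.6832,     0.0029,  -365.2649],
       [   -0.4103,     0.4351,     0.8015,   159.7146],
       [    0.5463,    -0.5864,     0.598 , -1390.3651],
       [    0.    ,     0.    ,     0.    ,     1.    ]])}
wrist {'camera_matrix': array([[353.2167,   0.    , 328.2007],
       [  0.    , 353.2167, 240.7309],
       [  0.    ,   0.    ,   1.    ]]), 'k1': -0.014044721640902567, 'T_tool_cam': array([[   0.0003,    0.9656,    0.2599,   64.8826],
       [   1.    ,   -0.0002,   -0.0005,    0.2664],
       [  -0.0004,    0.2599,   -0.9656, -142.351 ],
       [   0.    ,    0.    ,    0.    ,    1.    ]])}
```

View pics/top0.png

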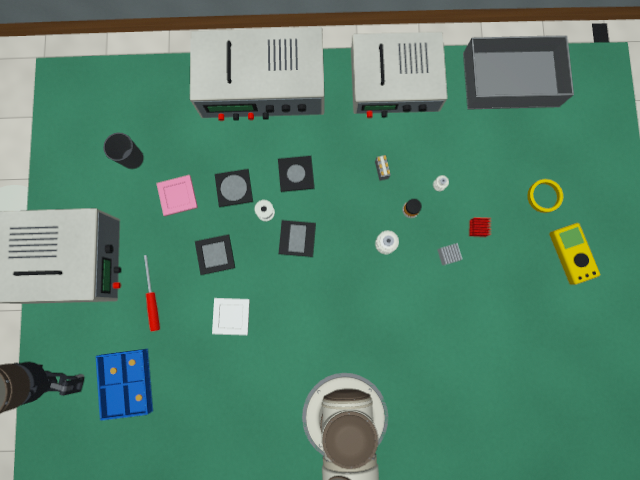

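View pics/scene0.png

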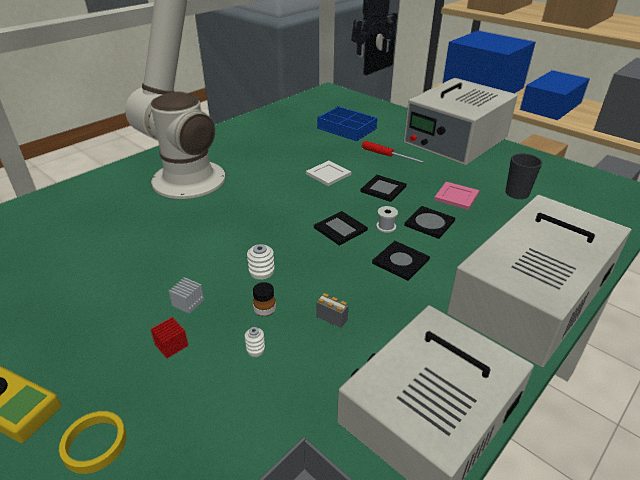

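Top view: the seats are large round (234,187), small round (296,173), square (215,254) and oblong (297,238). The parts are large insulator (387,242), small insulator (441,183), relay (383,166) and heat sink (451,254). The jar is at (412,208) and the spool at (264,210). The look-alikes are pink (176,195), white (231,316) and red (480,227).

```bash
cat > h.py <<'E'
from bench import arm, optics
import cv2,numpy as np
from scipy.spatial.transform import Rotation as R
np.set_printoptions(precision=3,suppress=True)
def cam(n,st=None):
    c=optics.camera_info(n)
    if n!="wrist": T=np.linalg.inv(c["view"])
    else:
        T=np.eye(4);T[:3,:3]=R.from_quat(st["ee_rot"]).as_matrix();T[:3,3]=st["position"];T=T@c["T_tool_cam"]
    return c["camera_matrix"],c["k1"],T
def ray(C,px,z):
    K,k,T=C; px=np.atleast_2d(np.float64(px))
    d=(px-[K[0,2],K[1,2]])/K[0,0]; s=d.copy()
    for _ in range(20): s=d/(1+k*(s**2).sum(1,keepdims=True))
    v=np.c_[s[:,0],-s[:,1],-np.ones(len(s))]@T[:3,:3].T; o=T[:3,3]
    return o+v*((z-o[2])/v[:,2])[:,None]
def proj(C,P):
    K,k,T=C; p=(np.atleast_2d(P)-T[:3,3])@T[:3,:3]
    s=np.c_[p[:,0],-p[:,1]]/-p[:,2:]; s=s*(1+k*(s**2).sum(1,keepdims=True))
    return s*K[0,0]+[K[0,2],K[1,2]]
def blobs(m,lo,hi):
    cs,_=cv2.findContours(m.astype(np.uint8),cv2.RETR_EXTERNAL,cv2.CHAIN_APPROX_NONE)
    return [c[:,0,:] for c in cs if lo<cv2.contourArea(c)<hi]
def rect(P):  # centre, sides, angle (deg) of world outline
    (c,s,a)=cv2.minAreaRect(np.float32(P[:,:2])); return np.array(c),np.array(s),a
E
python3 - <<'E'
from h import *
C=cam("top"); i=cv2.imread("pics/top0.png").astype(int)
b,g,r=i[...,0],i[...,1],i[...,2]
roi=np.zeros(b.shape,bool); roi[130:290,150:500]=1
green=(g>b+8)&(g>r+25)
dark=(i.max(2)<75)&roi
for c in blobs(dark,300,3000): print("dark",c.mean(0),*rect(ray(C,c,10)))
for c in blobs(~green&roi,60,2500): print("obj",c.mean(0),cv2.contourArea(c),*rect(ray(C,c,10)),"z45",*rect(ray(C,c,45)))
E
```

```text
dark [214.523 254.454] [425.709 330.536] [91.625 92.822] 9.900567054748535
dark [296.854 238.377] [462.151 111.773] [90.695 90.137] 83.49124908447266
dark [233.31  187.736] [605.17  279.819] [91.77  91.783] 7.368228912353516
dark [295.555 173.445] [639.983 110.848] [92.399 90.288] 3.975955009460449
obj [449.623 253.768] 321.5 [ 408.079 -292.119] [45.537 56.113] 14.80955982208252 z45 [ 404.302 -282.72 ] [44.288 54.574] 14.809523582458496
obj [214.351 254.282] 1131.5 [425.713 330.776] [91.611 92.349] 9.902502059936523 z45 [421.453 323.092] [89.099 89.816] 9.902444839477539
obj [386.714 242.095] 388.5 [ 444.091 -126.912] [56.208 62.9  ] 42.618560791015625 z45 [ 439.326 -122.043] [54.666 61.175] 42.61859130859375
obj [296.879 238.083] 1085.0 [462.379 111.891] [90.675 90.794] 83.26701354980469 z45 [457.112 110.21 ] [88.188 88.303] 83.26700592041016
obj [479.627 226.64 ] 388.5 [ 479.02  -377.092] [58.651 51.516] 88.28764343261719 z45 [ 473.298 -365.361] [57.043 50.103] 88.28765106201172
obj [264.143 210.054] 295.0 [541.093 196.488] [51.048 54.963] 89.05691528320312 z45 [533.667 192.487] [4
[... 158 characters left out ...]
668701172
obj [440.5  182.95] 163.0 [ 601.25  -280.191] [32.431 45.668] 42.95769119262695 z45 [ 592.174 -271.118] [31.541 44.415] 42.95785140991211
obj [176.382 195.107] 1180.5 [590.109 433.492] [97.393 95.923] 13.125542640686035 z45 [581.34 422.99] [94.722 93.293] 13.125516891479492
obj [233.295 187.713] 1058.5 [605.17  279.819] [91.77  91.783] 7.368228912353516 z45 [595.987 273.533] [89.253 89.266] 7.368235111236572
obj [295.417 173.307] 1029.5 [640.014 110.85 ] [91.792 90.288] 3.975955009460449 z45 [629.875 109.198] [89.275 87.811] 3.9759647846221924
obj [382.295 167.23 ] 244.5 [ 649.892 -124.823] [66.213 33.147] 10.83439826965332 z45 [ 639.483 -120.011] [64.397 32.237] 10.834372520446777
```

```bash
cat >> h.py <<'E'
def go(x,y,z,yaw_deg):  # slide and dr (8-degree units) from where the tool is to a pointing-down pose
    s=arm.read_state(); Rc=R.from_quat(s["ee_rot"])
    Rt=R.from_euler("z",yaw_deg,degrees=True)*R.from_euler("x",180,degrees=True)
    d=np.array([x,y,z])-s["position"]
    print("t",round(s["clock"],2),"pos",s["position"],"slide",Rc.inv().apply(d).round(1),"dr",((Rc.inv()*Rt).as_rotvec(degrees=True)/8).round(2),"len",np.linalg.norm(d).round())
def shot(name):
    s=arm.read_state(); i=optics.get_image("wrist"); cv2.imwrite(f"pics/{name}.png",i); return cam("wrist",s),i.astype(int),s
E
python3 -c "
from h import *
go(500,230,290,0)"
```

```text
t 0.15 pos [153.163 605.486 230.48 ] slide [428.4 279.  -59. ] dr [ 0.01  0.   -1.78] len 515.0
```

Emit:
step_arm(motion=[{"slide": [50, 33, -7], "dr": [0, 0, -0.3], "jaw": 85}, {"slide": [103, 67, -14], "dr": [0, 0, -0.6], "jaw": 85}, {"slide": [155, 100, -21], "dr": [0, 0, -0.9], "jaw": 85}, {"slide": [207, 135, -28], "dr": [0, 0, -1.2], "jaw": 85}, {"slide": [259, 169, -35], "dr": [0, 0, -1.5], "jaw": 85}, {"slide": [310, 202, -42], "dr": [0, 0, -1.78], "jaw": 85}, {"slide": [360, 235, -50], "dr": [0, 0, -1.78], "jaw": 85}, {"slide": [412, 268, -57], "dr": [0, 0, -1.78], "jaw": 85}])

```text
clock: 1.15
position: [487.9, 243.4, 288.6]
ee_rot: [1.0, 0.001, 0.0, -0.0]
contact_force: [0.5, 0.6, 0.0]
gripper_width: 85.1
grasp_force: 0.0
```

Run:
```python
from h import *
C,i,s=shot("seats"); print(s["position"],s["ee_rot"],s["joint_vel"])
dark=(i.max(2)<75)
cs,h=cv2.findContours(dark.astype(np.uint8),cv2.RETR_CCOMP,cv2.CHAIN_APPROX_NONE)
for c,hh in zip(cs,h[0]):
    A=cv2.contourArea(c)
    if A<500: continue
    z=10
    print(c[:,0].mean(0).round(),A,"hole" if hh[3]>=0 else "outer",*rect(ray(C,c[:,0],z)))
go(470,-60,290,0)
```

```text
[487.883 243.39  288.615] [ 1.     0.001  0.    -0.   ] [-0.957  0.188  0.373  0.001 -0.185  0.949]
[324. 406.] 67230.5 outer [213.564 256.885] [309.709 985.951] 0.12402547150850296
[ 21. 306.] 3913.5 outer [329.897 643.249] [ 72.15 207.46] 76.0448989868164
[260. 247.] 4626.0 outer [429.85  327.174] [89.131 85.829] 10.027478218078613
[260. 247.] 2740.0 hole [429.615 327.249] [66.531 70.007] 10.036382675170898
[439. 218.] 4854.5 outer [466.653 109.128] [88.014 85.965] 83.513427734375
[439. 218.] 2542.5 hole [466.812 108.65 ] [50.818 80.699] 83.54129028320312
[298.  91.] 6077.0 outer [609.273 277.143] [86.492 83.5  ] 7.536949634552002
[298.  93.] 4181.0 hole [608.951 276.536] [72.475 83.005] 41.69643783569336
[452.  58.] 6728.0 outer [643.856 108.492] [87.071 86.607] 4.173728942871094
[452.  59.] 2274.5 hole [643.947 108.284] [51.491 60.176] 44.34789276123047
[33. 12.] 1645.5 outer [688.027 559.246] [72.24  29.655] 89.21566009521484
t 1.2 pos [491.816 239.016 289.405] slide [-20.4 299.1  -0.2] dr [ 0.01 -0.02 -0.03] len 300.0
```

View pics/seats.png

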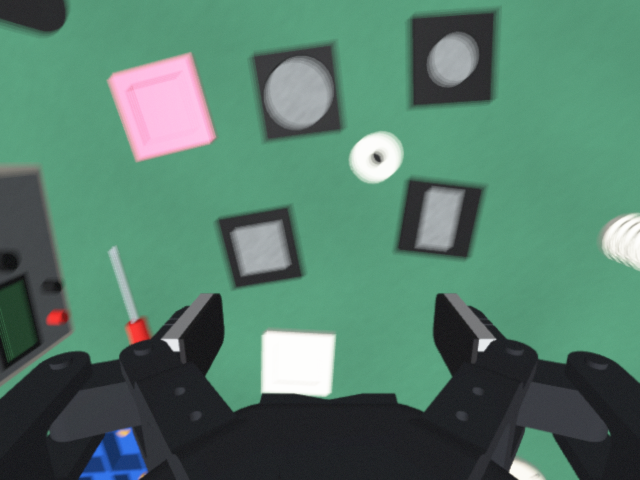

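The picture is blurred because the arm was still moving. Allowing for that, the seats agree with the top view to within a few mm. Square is turned 10°, and the oblong's long side lies at -6.5°.

Emit:
step_arm(motion=[{"slide": [-3, 50, 0], "jaw": 85}, {"slide": [-6, 110, 0], "jaw": 85}, {"slide": [-10, 170, 0], "jaw": 85}, {"slide": [-14, 230, 0], "jaw": 85}, {"slide": [-16, 290, 0], "jaw": 85}, {"slide": [-18, 350, 0], "jaw": 85}, {"slide": [-20, 390, 0], "jaw": 85}, {"slide": [-20, 400, 0], "jaw": 85}])

```text
$.motion[0]: bad value
```

Run:
```python
from h import *
import time
C,i,s=shot("objs"); print(s["position"],np.abs(s["joint_vel"]).max())
b,g,r=i[...,0],i[...,1],i[...,2]
green=(g>b+8)&(g>r+25)
for c in blobs(~green,300,20000): print(c.mean(0).round(),cv2.contourArea(c),"z0",*rect(ray(C,c,0)),"z45",*rect(ray(C,c,45)))
```

```text
[491.816 239.016 289.405] 0.1690225593068128
[620. 245.] 1953.0 z0 [ 427.808 -130.953] [80.598 61.374] 12.708950996398926 z45 [441.196 -92.429] [72.2  54.98] 12.708953857421875
[254. 253.] 5050.5 z0 [423.129 333.916] [94.425 94.254] 9.936975479125977 z45 [437.005 324.006] [84.587 84.434] 9.936973571777344
[431. 224.] 5359.0 z0 [460.649 110.362] [94.758 93.537] 83.50735473632812 z45 [470.616 123.744] [84.886 83.791] 83.50733184814453
[ 24. 284.] 8452.5 z0 [367.501 629.75 ] [ 93.331 324.46 ] 75.95635986328125 z45 [387.173 589.018] [ 83.607 290.655] 75.95635986328125
[367. 164.] 1617.5 z0 [535.   191.68] [55.222 52.836] 89.7976303100586 z45 [537.22  196.589] [49.469 47.331] 89.79771423339844
[156. 116.] 7205.0 z0 [590.535 438.232] [96.204 98.806] 12.895005226135254 z45 [586.969 417.454] [86.181 88.511] 12.895042419433594
[289.  99.] 6870.5 z0 [607.114 282.424] [93.5   93.124] 7.423826694488525 z45 [601.822 277.879] [83.759 83.421] 7.4238104820251465
[442.  65.] 7418.5 z0 [642.372 109.617] [93.659 94.703] 4.044055461883545 z45 [633.405 123.076] [83.901 84.836] 4.044051170349121
[28. 19.] 2319.0 z0 [691.445 566.36 ] [70.834 43.533] 88.90508270263672 z45 [677.366 532.232] [63.454 38.998] 88.90510559082031
```

View pics/objs.png

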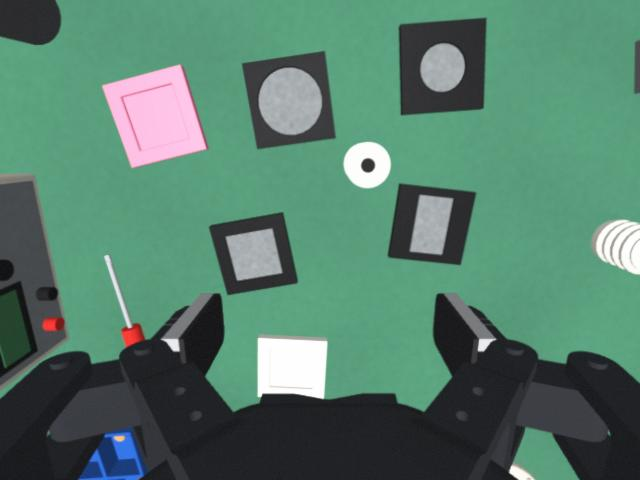

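The refused call gave a sharp view of the seats, confirming them within 2 mm: large round (605.5,280.6), small round (640,112), oblong (462.5,112.5) and square (426,331). The spool's flange is at pixel (367,164).

Emit:
step_arm(motion=[{"slide": [-3, 50, 0], "dr": [0, 0, 0], "jaw": 85}, {"slide": [-6, 110, 0], "dr": [0, 0, 0], "jaw": 85}, {"slide": [-10, 170, 0], "dr": [0, 0, 0], "jaw": 85}, {"slide": [-14, 230, 0], "dr": [0, 0, 0], "jaw": 85}, {"slide": [-16, 290, 0], "dr": [0, 0, 0], "jaw": 85}, {"slide": [-18, 350, 0], "dr": [0, 0, 0], "jaw": 85}, {"slide": [-20, 390, 0], "dr": [0, 0, 0], "jaw": 85}, {"slide": [-20, 400, 0], "dr": [0, 0, 0], "jaw": 85}])

```text
clock: 2.25
position: [466.7, -156.4, 287.9]
ee_rot: [1.0, -0.001, -0.0, -0.0]
contact_force: [-1.0, 0.4, 0.3]
gripper_width: 85.3
grasp_force: 0.0
```

Run:
```python
from h import *
for n in ("objs","objs2"):
    C,i,s=shot(n); print(s["position"],np.abs(s["joint_vel"]).max())
b,g,r=i[...,0],i[...,1],i[...,2]
green=(g>b+8)&(g>r+25)
for c in blobs(~green,300,20000): print(c.mean(0).round(),cv2.contourArea(c),"z0",*rect(ray(C,c,0)),"z45",*rect(ray(C,c,45)))
```

```text
[ 466.67  -156.355  287.867] 0.1562413974747515
[ 466.886 -156.197  287.871] 0.04573292866557649
[438. 256.] 1804.5 z0 [ 399.15  -296.547] [62.175 56.685] 13.992083549499512 z45 [ 413.033 -281.888] [55.671 50.755] 13.992134094238281
[299. 227.] 2146.5 z0 [ 433.328 -118.516] [62.727 70.413] 89.72108459472656 z45 [ 443.635 -122.481] [56.165 63.046] 89.72088623046875
[524. 195.] 2086.0 z0 [ 472.099 -385.551] [71.553 52.029] 85.48883819580078 z45 [ 478.35  -361.582] [64.068 46.586] 85.48883056640625
[107. 203.] 5786.5 z0 [461.298 115.775] [97.912 94.378] 83.47301483154297 z45 [468.68  87.3 ] [87.669 84.505] 83.47300720214844
[363. 145.] 1288.5 z0 [ 532.262 -197.179] [47.385 47.017] 46.03441619873047 z45 [ 532.22  -192.915] [42.428 42.099] 46.033782958984375
[ 21. 142.] 1849.0 z0 [535.628 204.91 ] [65.541 52.272] 85.85283660888672 z45 [535.234 167.11 ] [58.685 46.804] 85.85289764404297
[441.  81.] 1151.0 z0 [ 601.97 -283.79] [36.881 47.27 ] 32.74967575073242 z45 [ 594.635 -270.466] [33.023 42.325] 32.74930191040039
[294.  31.] 1640.0 z0 [ 651.956 -119.867] [68.414 28.484] 10.90031623840332 z45 [ 639.391 -123.691] [61.257 25.504] 10.900310516357422
[82. 43.] 7622.5 z0 [642.095 115.031] [93.589 98.123] 3.860062599182129 z45 [630.563  86.634] [83.799 87.858] 3.8600680828094482
```

View pics/objs2.png

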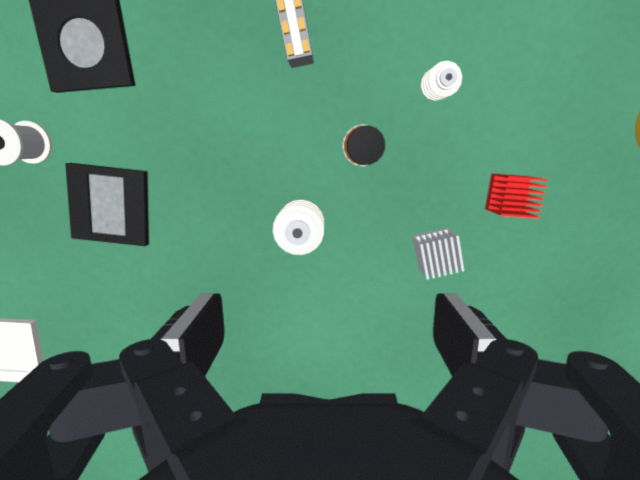

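Objects: large insulator cap (297,233), small cap (449,76), jar (363,145), heat sink top about (441,255), relay (294,31) cut off at the top edge, and the red look-alike at (515,195).

Run:
```python
from h import *
s=arm.read_state();C=cam("wrist",s)
print(ray(C,[297,233],64),ray(C,[449,77],52),ray(C,[363,145],55))
T=cam("top")
print("top", ray(T,[387,241],64),ray(T,[441.5,182],52))
go(*ray(C,[297,233],64)[0,:2],90,0)
```

```text
[[ 441.677 -121.994   64.   ]] [[ 597.73  -274.921   52.   ]] [[ 532.461 -191.049   55.   ]]
top [[ 439.789 -120.197   64.   ]] [[ 592.91  -272.083   52.   ]]
t 2.35 pos [ 467.05  -155.175  287.919] slide [-25.3 -33.1 197.9] dr [-0.    0.01 -0.  ] len 202.0
```

Emit:
step_arm(motion=[{"slide": [-13, -17, 50], "dr": [0, 0, 0], "jaw": 85}, {"slide": [-26, -33, 100], "dr": [0, 0, 0], "jaw": 85}, {"slide": [-26, -33, 155], "dr": [0, 0, 0], "jaw": 85}, {"slide": [-26, -33, 205], "dr": [0, 0, 0], "jaw": 85}, {"slide": [-26, -33, 245], "dr": [0, 0, 0], "jaw": 85}, {"slide": [-26, -33, 265], "dr": [0, 0, 0], "jaw": 85}, {"slide": [-26, -33, 272], "dr": [0, 0, 0], "jaw": 85}, {"slide": [-26, -33, 272], "dr": [0, 0, 0], "jaw": 75}])

```text
clock: 3.35
position: [441.6, -121.2, 16.5]
ee_rot: [1.0, 0.001, 0.0, 0.0]
contact_force: [0.6, -0.2, 0.2]
gripper_width: 74.9
grasp_force: 0.0
```

Emit:
step_arm(motion=[{"slide": [0, 0, 0], "dr": [0, 0, 0], "jaw": 40}, {"slide": [0, 0, 0], "dr": [0, 0, 0], "jaw": 40}, {"slide": [0, 0, 0], "dr": [0, 0, 0], "jaw": 40}, {"slide": [0, 0, 0], "dr": [0, 0, 0], "jaw": 40}, {"slide": [0, 0, 0], "dr": [0, 0, 0], "jaw": 40}, {"slide": [0, 0, 0], "dr": [0, 0, 0], "jaw": 40}, {"slide": [0, 0, -4], "dr": [0, 0, 0], "jaw": 40}, {"slide": [0, 0, -10], "dr": [0, 0, 0], "jaw": 40}])

```text
clock: 4.35
position: [440.6, -122.1, 26.4]
ee_rot: [1.0, 0.0, -0.001, -0.0]
contact_force: [-0.6, -0.0, -3.8]
gripper_width: 55.2
grasp_force: 63.7
```

Run:
```python
from h import *
print(arm.read_state()); go(605.5,280.6,120,0)
```

```text
{'clock': 4.35, 'joints': array([ 0.087,  0.381, -0.645, -0.   , -0.546,  1.485]), 'joint_vel': array([ 0.   , -0.093,  0.044,  0.002, -0.134,  0.002]), 'joint_efforts': array([  0.031, -31.477,  11.039,   2.553,   0.098,  -0.   ]), 'position': array([ 440.609, -122.083,   26.383]), 'ee_rot': array([ 1.   ,  0.   , -0.001, -0.   ]), 'contact_force': array([-0.649, -0.001, -3.836]), 'wrist_torque': array([-0.034,  0.024,  0.032]), 'grasp_force': 63.678706884384155, 'gripper_width': 55.152591638261086}
t 4.35 pos [ 440.609 -122.083   26.383] slide [ 164.9 -402.7  -93.8] dr [-0.    0.01  0.  ] len 445.0
```

Emit:
step_arm(motion=[{"slide": [0, 0, -35], "dr": [0, 0, 0], "jaw": 40}, {"slide": [8, -20, -75], "dr": [0, 0, 0], "jaw": 40}, {"slide": [28, -68, -94], "dr": [0, 0, 0], "jaw": 40}, {"slide": [50, -122, -94], "dr": [0, 0, 0], "jaw": 40}, {"slide": [72, -176, -94], "dr": [0, 0, 0], "jaw": 40}, {"slide": [94, -230, -94], "dr": [0, 0, 0], "jaw": 40}, {"slide": [116, -284, -94], "dr": [0, 0, 0], "jaw": 40}, {"slide": [138, -337, -94], "dr": [0, 0, 0], "jaw": 40}])

```text
clock: 5.35
position: [578.9, 216.6, 120.1]
ee_rot: [1.0, 0.0, -0.001, 0.0]
contact_force: [0.6, -0.8, -2.5]
gripper_width: 54.9
grasp_force: 64.4
```

Emit:
step_arm(motion=[{"slide": [14, -34, 0], "dr": [0, 0, 0], "jaw": 40}, {"slide": [22, -54, 0], "dr": [0, 0, 0], "jaw": 40}, {"slide": [26, -64, 0], "dr": [0, 0, 0], "jaw": 40}, {"slide": [27, -66, 10], "dr": [0, 0, 0], "jaw": 40}, {"slide": [27, -66, 30], "dr": [0, 0, 0], "jaw": 40}, {"slide": [27, -66, 50], "dr": [0, 0, 0], "jaw": 40}, {"slide": [27, -66, 60], "dr": [0, 0, 0], "jaw": 40}, {"slide": [27, -66, 60], "dr": [0, 0, 0], "jaw": 40}])

```text
clock: 6.35
position: [605.3, 280.1, 59.3]
ee_rot: [1.0, -0.0, -0.001, 0.001]
contact_force: [0.2, 0.0, -2.4]
gripper_width: 54.8
grasp_force: 64.5
```

Run:
```python
from h import *
s=arm.read_state(); print(s["gripper_width"],s["grasp_force"],s["joint_vel"]); go(605.5,280.6,25,0)
C,i,s=shot("pl1"); print(proj(C,[605.5,280.6,6]))
```

```text
54.81106774604026 64.49522137641907 [ 0.003 -0.017  0.031  0.01  -0.004 -0.001]
t 6.35 pos [605.326 280.051  59.346] slide [ 0.2 -0.6 34.3] dr [ 0.01  0.01 -0.  ] len 34.0
[[326.812 260.417]]
```

View pics/pl1.png

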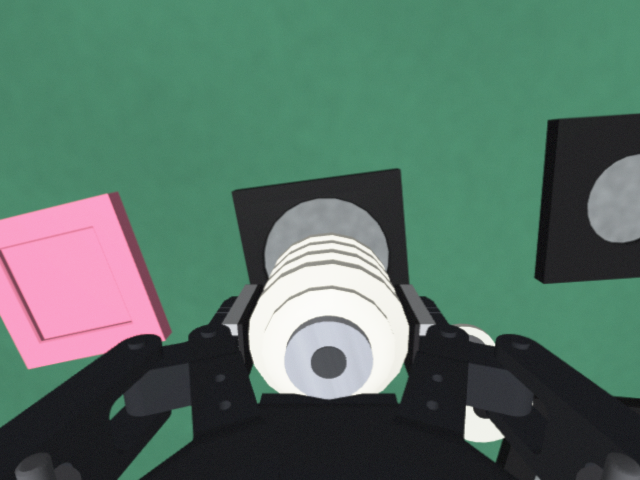

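The large insulator is above its recess: the recess centre column of about 326.5 matches the predicted 326.8. Lowering.

Emit:
step_arm(motion=[{"slide": [0, 0, 8], "dr": [0, 0, 0], "jaw": 40}, {"slide": [0, 0, 18], "dr": [0, 0, 0], "jaw": 40}, {"slide": [0, 0, 26], "dr": [0, 0, 0], "jaw": 40}, {"slide": [0, 0, 31], "dr": [0, 0, 0], "jaw": 40}, {"slide": [0, 0, 33], "dr": [0, 0, 0], "jaw": 40}, {"slide": [0, 0, 35], "dr": [0, 0, 0], "jaw": 40}, {"slide": [0, 0, 36], "dr": [0, 0, 0], "jaw": 40}, {"slide": [0, 0, 36.5], "dr": [0, 0, 0], "jaw": 40}])

```text
clock: 7.4
position: [606.0, 281.2, 24.0]
ee_rot: [1.0, 0.0, 0.0, -0.0]
contact_force: [0.2, -0.4, -2.7]
gripper_width: 54.9
grasp_force: 64.5
```

Emit:
step_arm(motion=[{"slide": [0, 0, 0], "dr": [0, 0, 0], "jaw": 40}, {"slide": [0, 0, 0.5], "dr": [0, 0, 0], "jaw": 40}, {"slide": [0, 0, 0.5], "dr": [0, 0, 0], "jaw": 40}, {"slide": [0, 0, 1], "dr": [0, 0, 0], "jaw": 40}, {"slide": [0, 0, 1], "dr": [0, 0, 0], "jaw": 40}, {"slide": [0, 0, 1.3], "dr": [0, 0, 0], "jaw": 40}, {"slide": [0, 0, 1.3], "dr": [0, 0, 0], "jaw": 40}, {"slide": [0, 0, 1.3], "dr": [0, 0, 0], "jaw": 40}])

```text
clock: 8.4
position: [606.0, 281.2, 23.8]
ee_rot: [1.0, 0.001, 0.0, -0.0]
contact_force: [-3.8, 0.0, 8.1]
gripper_width: 54.7
grasp_force: 64.7
```

Emit:
step_arm(motion=[{"slide": [0, 0, -0.5], "dr": [0, 0, 0], "jaw": 54}, {"slide": [0, 0, -0.5], "dr": [0, 0, 0], "jaw": 57}, {"slide": [0, 0, -0.5], "dr": [0, 0, 0], "jaw": 62}, {"slide": [0, 0, -0.5], "dr": [0, 0, 0], "jaw": 70}, {"slide": [0, 0, -0.5], "dr": [0, 0, 0], "jaw": 80}, {"slide": [0, 0, -20], "dr": [0, 0, 0], "jaw": 80}, {"slide": [0, 0, -60], "dr": [0, 0, 0], "jaw": 80}, {"slide": [0, 0, -110], "dr": [0, 0, 0], "jaw": 80}])

```text
clock: 9.4
position: [605.7, 280.9, 134.2]
ee_rot: [1.0, 0.0, -0.0, 0.0]
contact_force: [1.2, 0.1, -0.3]
gripper_width: 79.9
grasp_force: 0.0
```

Run:
```python
from h import *
go(540,-275,190,0)
C,i,s=shot("af1"); print(s["gripper_width"],proj(C,[[605.5,280.6,6],[605.5,280.6,70]]))
```

```text
t 9.4 pos [605.712 280.887 134.219] slide [-66.2 555.9 -55.4] dr [0.   0.   0.01] len 563.0
79.85419695243432 [[328.211 231.092]
 [328.301 255.546]]
```

View pics/af1.png

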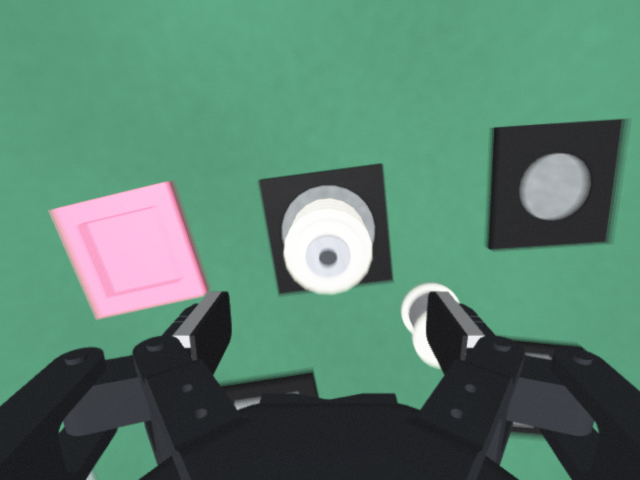

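Seated upright; cap at (328,257), as predicted. Next is the small insulator.

Emit:
step_arm(motion=[{"slide": [-2, 40, -8], "dr": [0, 0, 0], "jaw": 80}, {"slide": [-6, 100, -16], "dr": [0, 0, 0], "jaw": 80}, {"slide": [-10, 160, -16], "dr": [0, 0, 0], "jaw": 80}, {"slide": [-14, 220, -16], "dr": [0, 0, 0], "jaw": 80}, {"slide": [-18, 280, -16], "dr": [0, 0, 0], "jaw": 80}, {"slide": [-22, 340, -16], "dr": [0, 0, 0], "jaw": 75}, {"slide": [-26, 400, -16], "dr": [0, 0, 0], "jaw": 70}, {"slide": [-30, 460, -16], "dr": [0, 0, 0], "jaw": 65}])

```text
clock: 10.45
position: [576.4, -180.9, 150.3]
ee_rot: [1.0, 0.001, 0.001, 0.0]
contact_force: [0.4, 0.1, 0.5]
gripper_width: 65.0
grasp_force: 0.0
```

Emit:
step_arm(motion=[{"slide": [-3, 50, 0], "dr": [0, 0, 0], "jaw": 65}, {"slide": [-5, 80, 0], "dr": [0, 0, 0], "jaw": 65}, {"slide": [-5, 92, 0], "dr": [0, 0, 0], "jaw": 65}, {"slide": [-5, 93, 0], "dr": [0, 0, 0], "jaw": 65}, {"slide": [-5, 93, 0], "dr": [0, 0, 0], "jaw": 65}, {"slide": [-5, 93, 0], "dr": [0, 0, 0], "jaw": 65}, {"slide": [-5, 93, 0], "dr": [0, 0, 0], "jaw": 65}, {"slide": [-5, 93, 0], "dr": [0, 0, 0], "jaw": 65}])

```text
clock: 11.45
position: [571.4, -271.5, 148.5]
ee_rot: [1.0, 0.001, -0.0, -0.0]
contact_force: [0.5, -0.3, 0.6]
gripper_width: 64.9
grasp_force: 0.0
```

```bash
cat > caps.py <<'E'
from h import *
import sys
C,i,s=shot(sys.argv[1]); print(s["position"])
b,g,r=i[...,0],i[...,1],i[...,2]
green=(g>b+8)&(g>r+25); m=~green; m[330:]=0
for c in blobs(m,500,30000): print(c.mean(0).round(),c.min(0),c.max(0),"z45",*rect(ray(C,c,45)))
E
python3 caps.py sm
```

```text
[ 571.45  -271.459  148.545]
[439. 314.] [406 287] [486 329] z45 [ 516.857 -362.519] [63.469 34.953] 89.94539642333984
[227. 296.] [185 247] [264 329] z45 [ 529.28  -195.095] [48.721 77.613] 73.48710632324219
[630. 245.] [612 201] [639 287] z45 [ 564.652 -489.469] [67.086 19.873] 13.141921043395996
[334. 200.] [311 174] [358 224] z45 [ 599.963 -276.006] [32.87  35.147] 89.3834228515625
[120. 130.] [77 86] [164 175] z45 [ 646.271 -133.108] [55.383 44.662] 10.549442291259766
```

View pics/sm.png

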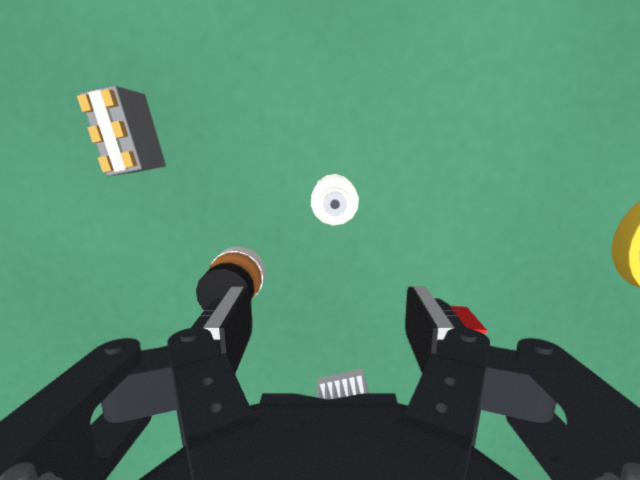

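The small insulator's cap is at (335,203), the relay's top centre at about (111,131) and the jar at (237,275).

Run:
```python
from h import *
C=cam("wrist",arm.read_state())
p=ray(C,[335,203],52)[0]; print(p,"relay",ray(C,[[111,131],[97,90],[127,173]],46))
go(p[0],p[1],14,0)
```

```text
[ 598.567 -276.363   52.   ] relay [[ 645.874 -126.863   46.   ]
 [ 671.417 -121.57    46.   ]
 [ 618.246 -133.678   46.   ]]
t 11.5 pos [ 571.43  -271.589  148.53 ] slide [ 27.1   4.8 134.5] dr [0.   0.   0.01] len 137.0
```

Emit:
step_arm(motion=[{"slide": [20, 3, 10], "dr": [0, 0, 0], "jaw": 65}, {"slide": [27, 5, 40], "dr": [0, 0, 0], "jaw": 65}, {"slide": [27, 5, 80], "dr": [0, 0, 0], "jaw": 65}, {"slide": [27, 5, 110], "dr": [0, 0, 0], "jaw": 65}, {"slide": [27, 5, 128], "dr": [0, 0, 0], "jaw": 65}, {"slide": [27, 5, 134], "dr": [0, 0, 0], "jaw": 65}, {"slide": [27, 5, 134], "dr": [0, 0, 0], "jaw": 65}, {"slide": [27, 5, 134], "dr": [0, 0, 0], "jaw": 50}])

```text
clock: 12.5
position: [599.3, -277.1, 16.0]
ee_rot: [1.0, 0.0, 0.001, 0.0]
contact_force: [0.1, -0.2, 0.8]
gripper_width: 50.4
grasp_force: 0.0
```

Emit:
step_arm(motion=[{"slide": [0, 0, 0], "dr": [0, 0, 0], "jaw": 20}, {"slide": [0, 0, 0], "dr": [0, 0, 0], "jaw": 20}, {"slide": [0, 0, 0], "dr": [0, 0, 0], "jaw": 20}, {"slide": [0, 0, 0], "dr": [0, 0, 0], "jaw": 20}, {"slide": [0, 0, 0], "dr": [0, 0, 0], "jaw": 20}, {"slide": [0, 0, 0], "dr": [0, 0, 0], "jaw": 20}, {"slide": [0, 0, -5], "dr": [0, 0, 0], "jaw": 20}, {"slide": [0, 0, -15], "dr": [0, 0, 0], "jaw": 20}])

```text
clock: 13.5
position: [597.3, -276.6, 28.8]
ee_rot: [1.0, 0.0, -0.001, -0.0]
contact_force: [0.7, 0.1, -1.2]
gripper_width: 32.5
grasp_force: 59.5
```

Run:
```python
from h import *
s=arm.read_state();print(s["gripper_width"],s["grasp_force"],s["contact_force"],s["joints"]); go(640.2,111.8,100,0)
```

```text
32.489155944903814 59.542441964149475 [ 0.674  0.057 -1.182] [-0.189  0.631 -0.127 -0.    -0.815  1.76 ]
t 13.5 pos [ 597.33  -276.642   28.757] slide [  42.8 -388.5  -71. ] dr [-0.01  0.02  0.  ] len 397.0
```

Emit:
step_arm(motion=[{"slide": [0, 0, -30], "dr": [0, 0, 0], "jaw": 20}, {"slide": [2, -18, -65], "dr": [0, 0, 0], "jaw": 20}, {"slide": [7, -65, -72], "dr": [0, 0, 0], "jaw": 20}, {"slide": [13, -120, -72], "dr": [0, 0, 0], "jaw": 20}, {"slide": [19, -175, -72], "dr": [0, 0, 0], "jaw": 20}, {"slide": [25, -230, -72], "dr": [0, 0, 0], "jaw": 20}, {"slide": [31, -285, -72], "dr": [0, 0, 0], "jaw": 20}, {"slide": [37, -335, -72], "dr": [0, 0, 0], "jaw": 20}])

```text
clock: 14.5
position: [634.9, 60.1, 101.8]
ee_rot: [1.0, 0.001, -0.0, -0.0]
contact_force: [1.2, 0.1, -0.9]
gripper_width: 33.1
grasp_force: 59.8
```

Emit:
step_arm(motion=[{"slide": [4, -30, 0], "dr": [0, 0, 0], "jaw": 20}, {"slide": [6, -48, 0], "dr": [0, 0, 0], "jaw": 20}, {"slide": [6, -54, 0], "dr": [0, 0, 0], "jaw": 20}, {"slide": [6, -54, 10], "dr": [0, 0, 0], "jaw": 20}, {"slide": [6, -54, 28], "dr": [0, 0, 0], "jaw": 20}, {"slide": [6, -54, 45], "dr": [0, 0, 0], "jaw": 20}, {"slide": [6, -54, 50], "dr": [0, 0, 0], "jaw": 20}, {"slide": [6, -54, 50], "dr": [0, 0, 0], "jaw": 20}])

```text
clock: 15.5
position: [640.9, 111.7, 50.7]
ee_rot: [1.0, 0.0, -0.001, 0.0]
contact_force: [0.6, 0.4, -1.5]
gripper_width: 32.7
grasp_force: 59.8
```

Run:
```python
from h import *
s=arm.read_state(); print(s["gripper_width"]); go(640.2,111.8,20.5,0)
C,i,s=shot("pl2")
dark=(i.max(2)<75); dark[300:]=0
for c in blobs(dark,1500,50000): print(c.min(0),c.max(0),*rect(ray(C,c,10)))
print(proj(C,[640.2,111.8,6]))
```

```text
32.66507057983194
t 15.5 pos [640.877 111.732  50.71 ] slide [-0.6 -0.1 30.2] dr [0.01 0.01 0.  ] len 30.0
[  0 234] [118 299] [637.414 262.548] [38.209 60.803] 7.178128242492676
[235 176] [412 299] [653.633 112.128] [68.743 91.118] 3.9777112007141113
[[327.702 266.789]]
```

View pics/pl2.png

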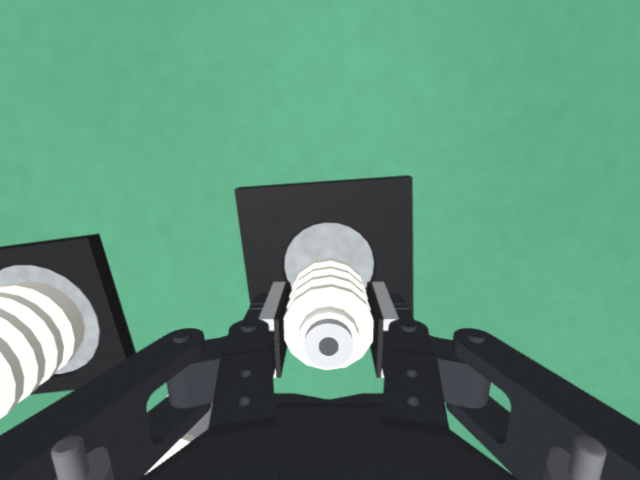

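Aligned: the recess spans columns 285–374 (centre 329, predicted 328). Lowering.

Emit:
step_arm(motion=[{"slide": [0, 0, 8], "dr": [0, 0, 0], "jaw": 20}, {"slide": [0, 0, 16], "dr": [0, 0, 0], "jaw": 20}, {"slide": [0, 0, 22], "dr": [0, 0, 0], "jaw": 20}, {"slide": [0, 0, 26], "dr": [0, 0, 0], "jaw": 20}, {"slide": [0, 0, 28], "dr": [0, 0, 0], "jaw": 20}, {"slide": [0, 0, 29], "dr": [0, 0, 0], "jaw": 20}, {"slide": [0, 0, 29.5], "dr": [0, 0, 0], "jaw": 20}, {"slide": [0, 0, 29.5], "dr": [0, 0, 0], "jaw": 20}])

```text
clock: 16.55
position: [641.1, 112.2, 22.2]
ee_rot: [1.0, 0.0, 0.0, -0.0]
contact_force: [-0.8, -0.9, -1.1]
gripper_width: 32.8
grasp_force: 59.8
```

Emit:
step_arm(motion=[{"slide": [0, 0, 0.4], "dr": [0, 0, 0], "jaw": 20}, {"slide": [0, 0, 0.8], "dr": [0, 0, 0], "jaw": 20}, {"slide": [0, 0, 1.2], "dr": [0, 0, 0], "jaw": 20}, {"slide": [0, 0, 1.5], "dr": [0, 0, 0], "jaw": 20}, {"slide": [0, 0, 1.5], "dr": [0, 0, 0], "jaw": 20}, {"slide": [0, 0, 1.5], "dr": [0, 0, 0], "jaw": 20}, {"slide": [0, 0, 1.5], "dr": [0, 0, 0], "jaw": 20}, {"slide": [0, 0, 1.5], "dr": [0, 0, 0], "jaw": 20}])

```text
clock: 17.55
position: [641.2, 112.2, 21.9]
ee_rot: [1.0, 0.001, 0.0, 0.0]
contact_force: [-3.3, -0.2, 6.4]
gripper_width: 32.7
grasp_force: 59.9
```

Contact. Releasing.

Emit:
step_arm(motion=[{"slide": [0, 0, -0.5], "dr": [0, 0, 0], "jaw": 32}, {"slide": [0, 0, -0.5], "dr": [0, 0, 0], "jaw": 35}, {"slide": [0, 0, -0.5], "dr": [0, 0, 0], "jaw": 40}, {"slide": [0, 0, -0.5], "dr": [0, 0, 0], "jaw": 50}, {"slide": [0, 0, -0.5], "dr": [0, 0, 0], "jaw": 62}, {"slide": [0, 0, -20], "dr": [0, 0, 0], "jaw": 62}, {"slide": [0, 0, -60], "dr": [0, 0, 0], "jaw": 62}, {"slide": [0, 0, -110], "dr": [0, 0, 0], "jaw": 62}])

```text
clock: 18.55
position: [640.3, 111.9, 130.4]
ee_rot: [1.0, 0.0, -0.001, 0.001]
contact_force: [1.5, -0.2, 0.1]
gripper_width: 62.0
grasp_force: 0.0
```

Run:
```python
from h import *
go(620,-126.5,140,11)
C,i,s=shot("af2"); i=i.astype(np.uint8)
print(proj(C,[[640.2,111.8,6],[640.2,111.8,58]]))
m=i.min(2)>190; m[300:]=0
for c in blobs(m,300,30000): print(c.min(0),c.max(0))
```

```text
t 18.55 pos [640.306 111.865 130.39 ] slide [-20.5 238.4  -9.3] dr [ 0.01  0.02 -1.37] len 239.0
[[327.868 231.756]
 [327.893 251.264]]
[ 22 240] [144 299]
[298 203] [359 273]
```

The small insulator's blob spans columns 298–359, centred at 328.5 on the predicted 327.9, so it stands in place. On to the relay.

Emit:
step_arm(motion=[{"slide": [-4, 40, -10], "dr": [0, 0, -0.3], "jaw": 62}, {"slide": [-9, 90, -12], "dr": [0, 0, -0.7], "jaw": 62}, {"slide": [-14, 140, -12], "dr": [0, 0, -1.1], "jaw": 62}, {"slide": [-19, 190, -12], "dr": [0, 0, -1.38], "jaw": 62}, {"slide": [-22, 225, -12], "dr": [0, 0, -1.38], "jaw": 62}, {"slide": [-25, 238, -12], "dr": [0, 0, -1.38], "jaw": 62}, {"slide": [-25, 238, -12], "dr": [0, 0, -1.38], "jaw": 62}, {"slide": [-25, 238, -12], "dr": [0, 0, -1.38], "jaw": 62}])

```text
clock: 19.6
position: [616.5, -124.8, 142.5]
ee_rot: [0.995, 0.097, 0.0, -0.0]
contact_force: [-0.3, 0.8, 0.2]
gripper_width: 62.1
grasp_force: 0.0
```

```bash
python3 caps.py re
python3 - <<'E'
from h import *
i=cv2.imread("pics/re.png"); C=cam("wrist",arm.read_state())
# brass terminals
h=cv2.cvtColor(i,cv2.COLOR_BGR2HSV); m=(h[...,0]>10)&(h[...,0]<25)&(h[...,1]>110)&(h[...,2]>120); m[300:]=0
P=[c.mean(0) for c in blobs(m,15,2000)]; print(np.array(P)); W=ray(C,P,46); print(W, W.mean(0)); print(rect(W))
go(*W.mean(0)[:2],14,11)
E
```

```text
[ 616.478 -124.832  142.481]
[415. 316.] [364 286] [469 329] z45 [ 579.049 -200.318] [34.876 79.475] 11.059636116027832
[227. 314.] [187 286] [255 329] z45 [550.431 -55.541] [34.863 52.12 ] 11.309661865234375
[ 43. 312.] [  0 283] [ 97 329] z45 [517.422  70.936] [72.161 39.399] 87.1707763671875
[333. 197.] [315 157] [352 237] z45 [ 646.887 -122.394] [54.856 24.941] 10.61881160736084
[ 48. 140.] [ 0 73] [ 99 206] z45 [646.991  71.582] [79.597 68.5  ] 3.902832269668579
[597.   4.] [555   0] [639  13] z45 [ 791.92 -255.37] [ 7.027 51.529] 11.941411972045898
[[344.325 228.   ]
 [321.41  227.821]
 [344.55  199.5  ]
 [321.5   199.5  ]
 [345.5   170.   ]
 [321.5   169.65 ]]
[[ 628.194 -133.794   46.   ]
 [ 625.235 -118.177   46.   ]
 [ 647.655 -129.863   46.   ]
 [ 644.617 -114.505   46.   ]
 [ 667.064 -126.432   46.   ]
 [ 664.191 -110.733   46.   ]] [ 646.159 -122.251   46.   ]
(array([ 646.193, -122.264]), array([39.661, 15.959]), 10.728620529174805)
t 19.65 pos [ 616.524 -124.676  142.53 ] slide [ 29.5   3.4 128.5] dr [-0.   -0.    0.02] len 132.0
```

View pics/re.png

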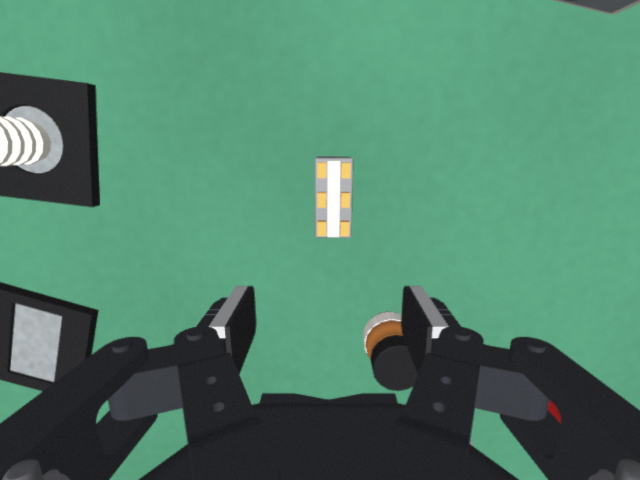

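The relay is at (334,197), squared to the tool; the terminals give centre (646,-122) and yaw 10.7°. The jar is at (393,350), clear of the descent.

Emit:
step_arm(motion=[{"slide": [20, 2, 8], "dr": [0, 0, 0], "jaw": 62}, {"slide": [29.5, 3.4, 35], "dr": [0, 0, 0], "jaw": 62}, {"slide": [29.5, 3.4, 80], "dr": [0, 0, 0], "jaw": 62}, {"slide": [29.5, 3.4, 110], "dr": [0, 0, 0], "jaw": 62}, {"slide": [29.5, 3.4, 125], "dr": [0, 0, 0], "jaw": 62}, {"slide": [29.5, 3.4, 130], "dr": [0, 0, 0], "jaw": 62}, {"slide": [29.5, 3.4, 130], "dr": [0, 0, 0], "jaw": 50}, {"slide": [29.5, 3.4, 130], "dr": [0, 0, 0], "jaw": 36}])

```text
clock: 20.65
position: [646.8, -123.5, 14.0]
ee_rot: [0.995, 0.097, 0.001, 0.0]
contact_force: [0.1, -0.6, -0.1]
gripper_width: 36.5
grasp_force: 0.0
```

Emit:
step_arm(motion=[{"slide": [0, 0, 0], "dr": [0, 0, 0], "jaw": 15}, {"slide": [0, 0, 0], "dr": [0, 0, 0], "jaw": 15}, {"slide": [0, 0, 0], "dr": [0, 0, 0], "jaw": 15}, {"slide": [0, 0, 0], "dr": [0, 0, 0], "jaw": 15}, {"slide": [0, 0, 0], "dr": [0, 0, 0], "jaw": 15}, {"slide": [0, 0, 0], "dr": [0, 0, 0], "jaw": 15}, {"slide": [0, 0, -5], "dr": [0, 0, 0], "jaw": 15}, {"slide": [0, 0, -15], "dr": [0, 0, 0], "jaw": 15}])

```text
clock: 21.65
position: [644.9, -123.6, 26.9]
ee_rot: [0.995, 0.096, -0.001, -0.0]
contact_force: [-0.2, -0.1, -1.2]
gripper_width: 25.1
grasp_force: 58.9
```

Run:
```python
from h import *
s=arm.read_state();print(s["gripper_width"],s["grasp_force"],s["contact_force"]); go(462.5,112.5,100,-6.5)
```

```text
25.11586881762104 58.853729367256165 [-0.246 -0.051 -1.166]
t 21.65 pos [ 644.885 -123.568   26.914] slide [-133.9 -266.7  -72.6] dr [-0.    0.02  2.2 ] len 307.0
```

Emit:
step_arm(motion=[{"slide": [0, 0, -30], "dr": [0, 0, 0], "jaw": 15}, {"slide": [-8, -16, -65], "dr": [0, 0, 0.2], "jaw": 15}, {"slide": [-28, -56, -73], "dr": [0, 0, 0.6], "jaw": 15}, {"slide": [-51, -102, -73], "dr": [0, 0, 1.0], "jaw": 15}, {"slide": [-74, -148, -73], "dr": [0, 0, 1.4], "jaw": 15}, {"slide": [-97, -194, -73], "dr": [0, 0, 1.8], "jaw": 15}, {"slide": [-118, -236, -73], "dr": [0, 0, 2.1], "jaw": 15}, {"slide": [-130, -258, -73], "dr": [0, 0, 2.2], "jaw": 15}])

```text
clock: 22.65
position: [467.2, 105.9, 101.0]
ee_rot: [0.998, -0.056, 0.0, -0.0]
contact_force: [0.8, -0.4, -1.5]
gripper_width: 24.9
grasp_force: 59.0
```

Emit:
step_arm(motion=[{"slide": [-2, -7, 0], "dr": [0, 0, 0], "jaw": 15}, {"slide": [-2, -9.5, 0], "dr": [0, 0, 0], "jaw": 15}, {"slide": [-2, -9.5, 10], "dr": [0, 0, 0], "jaw": 15}, {"slide": [-2, -9.5, 25], "dr": [0, 0, 0], "jaw": 15}, {"slide": [-2, -9.5, 40], "dr": [0, 0, 0], "jaw": 15}, {"slide": [-2, -9.5, 48], "dr": [0, 0, 0], "jaw": 15}, {"slide": [-2, -9.5, 50], "dr": [0, 0, 0], "jaw": 15}, {"slide": [-2, -9.5, 50], "dr": [0, 0, 0], "jaw": 15}])

```text
clock: 23.65
position: [468.0, 114.2, 50.6]
ee_rot: [0.998, -0.057, 0.0, -0.0]
contact_force: [0.1, -0.0, -1.1]
gripper_width: 25.1
grasp_force: 58.9
```

Run:
```python
from h import *
s=arm.read_state(); print(s["gripper_width"]); go(462.5,112.5,19,-6.5)
C,i,s=shot("pl3")
dark=(i.max(2)<75); dark[290:]=0
for c in blobs(dark,1500,50000): print(c.min(0),c.max(0),*rect(ray(C,c,10)))
print(proj(C,[462.5,112.5,6]))
```

```text
25.138941058758416
t 23.65 pos [468.036 114.225  50.556] slide [-5.3  2.3 31.6] dr [-0. -0. -0.] len 32.0
[246 191] [421 289] [482.613 109.647] [91.411 54.503] 83.49767303466797
[207   0] [372  31] [592.157 117.602] [75.313 12.787] 83.37918853759766
[0 0] [ 82 130] [587.589 249.303] [51.534 46.475] 7.509169101715088
[[331.897 274.805]]
```

View pics/pl3.png

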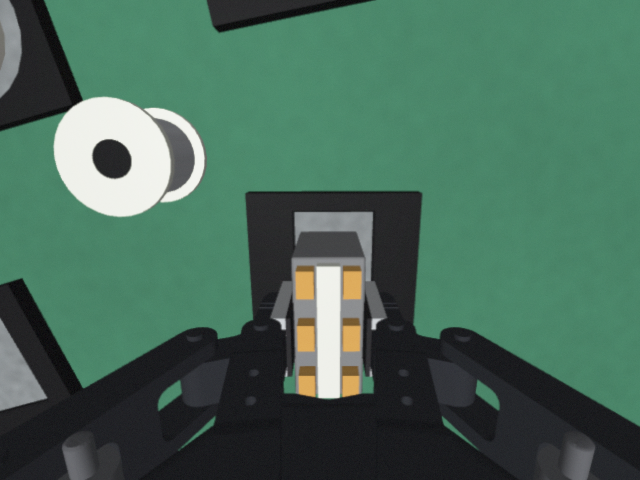

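The relay is over the oblong recess (columns 294–373, parallel to it), with about 4.5 mm still to go toward the base.

Emit:
step_arm(motion=[{"slide": [-3, 1.5, 0], "dr": [0, 0, 0], "jaw": 15}, {"slide": [-4.5, 2.4, 4], "dr": [0, 0, 0], "jaw": 15}, {"slide": [-4.5, 2.4, 12], "dr": [0, 0, 0], "jaw": 15}, {"slide": [-4.5, 2.4, 20], "dr": [0, 0, 0], "jaw": 15}, {"slide": [-4.5, 2.4, 26], "dr": [0, 0, 0], "jaw": 15}, {"slide": [-4.5, 2.4, 29], "dr": [0, 0, 0], "jaw": 15}, {"slide": [-4.5, 2.4, 30], "dr": [0, 0, 0], "jaw": 15}, {"slide": [-4.5, 2.4, 30], "dr": [0, 0, 0], "jaw": 15}])

```text
clock: 24.7
position: [463.1, 112.5, 20.6]
ee_rot: [0.998, -0.057, 0.0, -0.0]
contact_force: [0.2, 0.8, -0.5]
gripper_width: 25.3
grasp_force: 58.9
```

Emit:
step_arm(motion=[{"slide": [0, 0, 0], "dr": [0, 0, 0], "jaw": 15}, {"slide": [0, 0, 0.4], "dr": [0, 0, 0], "jaw": 15}, {"slide": [0, 0, 0.8], "dr": [0, 0, 0], "jaw": 15}, {"slide": [0, 0, 1.2], "dr": [0, 0, 0], "jaw": 15}, {"slide": [0, 0, 1.2], "dr": [0, 0, 0], "jaw": 15}, {"slide": [0, 0, 1.2], "dr": [0, 0, 0], "jaw": 15}, {"slide": [0, 0, 1.2], "dr": [0, 0, 0], "jaw": 15}, {"slide": [0, 0, 1.2], "dr": [0, 0, 0], "jaw": 15}])

```text
clock: 25.7
position: [463.0, 112.5, 19.9]
ee_rot: [0.998, -0.057, 0.0, -0.0]
contact_force: [-1.4, 1.2, 5.0]
gripper_width: 25.2
grasp_force: 59.8
```

Contact. Releasing and rising.

Emit:
step_arm(motion=[{"slide": [0, 0, -0.5], "dr": [0, 0, 0], "jaw": 25}, {"slide": [0, 0, -0.5], "dr": [0, 0, 0], "jaw": 28}, {"slide": [0, 0, -0.5], "dr": [0, 0, 0], "jaw": 34}, {"slide": [0, 0, -0.5], "dr": [0, 0, 0], "jaw": 42}, {"slide": [0, 0, -0.5], "dr": [0, 0, 0], "jaw": 54}, {"slide": [0, 0, -20], "dr": [0, 0, 0], "jaw": 54}, {"slide": [0, 0, -60], "dr": [0, 0, 0], "jaw": 60}, {"slide": [0, 0, -110], "dr": [0, 0, 0], "jaw": 70}])

```text
clock: 26.7
position: [462.3, 112.0, 129.7]
ee_rot: [0.998, -0.057, -0.001, 0.001]
contact_force: [0.8, -0.1, -0.3]
gripper_width: 70.1
grasp_force: 0.0
```

Run:
```python
from h import *
go(385,-287,140,14)
C,i,s=shot("af3")
h=cv2.cvtColor(i.astype(np.uint8),cv2.COLOR_BGR2HSV); m=(h[...,0]>10)&(h[...,0]<25)&(h[...,1]>110)&(h[...,2]>120); m[330:]=0
W=ray(C,[c.mean(0) for c in blobs(m,15,2000)],52); print(len(W),W.mean(0),rect(W))
dark=(i.max(2)<75); dark[330:]=0
for c in blobs(dark,1500,50000): print(c.min(0),c.max(0),*rect(ray(C,c,10)))
```

```text
t 26.7 pos [462.277 112.021 129.704] slide [-31.5 405.2  -9.5] dr [ 0.01  0.02 -2.56] len 407.0
6 [461.676 112.378  52.   ] (array([461.435, 112.429]), array([16.124, 41.694]), 84.14234161376953)
[  0 239] [136 329] [431.057 331.849] [81.085 93.618] 9.918272972106934
[266 172] [390 288] [462.749 111.787] [91.723 91.136] 83.49066162109375
[233   0] [378  54] [611.232 109.199] [33.37  91.752] 3.6131794452667236
[5 0] [145 141] [597.853 279.242] [75.832 93.083] 7.43552303314209
```

The relay sits at (461.5,112.4), aligned within 1°, against the block centre (462.7,111.8). Next is the heat sink.

Emit:
step_arm(motion=[{"slide": [-2, 40, -10], "dr": [0, 0, -0.3], "jaw": 70}, {"slide": [-8, 100, -10], "dr": [0, 0, -0.8], "jaw": 70}, {"slide": [-14, 160, -10], "dr": [0, 0, -1.3], "jaw": 70}, {"slide": [-20, 220, -10], "dr": [0, 0, -1.8], "jaw": 70}, {"slide": [-26, 280, -10], "dr": [0, 0, -2.3], "jaw": 70}, {"slide": [-32, 340, -10], "dr": [0, 0, -2.56], "jaw": 70}, {"slide": [-36, 390, -10], "dr": [0, 0, -2.56], "jaw": 70}, {"slide": [-37, 405, -10], "dr": [0, 0, -2.56], "jaw": 70}])

```text
clock: 27.75
position: [379.4, -287.9, 139.0]
ee_rot: [0.993, 0.12, -0.0, -0.0]
contact_force: [-0.1, 0.0, -0.1]
gripper_width: 70.2
grasp_force: 0.0
```

Emit:
step_arm(motion=[{"slide": [0, 0, 0], "dr": [0, 0, 0], "jaw": 70}, {"slide": [0, 0, 0], "dr": [0, 0, 0], "jaw": 70}, {"slide": [0, 0, 0], "dr": [0, 0, 0], "jaw": 70}, {"slide": [0, 0, 0], "dr": [0, 0, 0], "jaw": 70}, {"slide": [0, 0, 0], "dr": [0, 0, 0], "jaw": 70}, {"slide": [0, 0, 0], "dr": [0, 0, 0], "jaw": 70}, {"slide": [0, 0, 0], "dr": [0, 0, 0], "jaw": 70}, {"slide": [0, 0, 0], "dr": [0, 0, 0], "jaw": 70}])

```text
clock: 28.75
position: [380.2, -285.8, 139.3]
ee_rot: [0.993, 0.121, -0.0, -0.0]
contact_force: [-0.3, -0.9, -0.1]
gripper_width: 70.0
grasp_force: 0.0
```

```bash
python3 caps.py hs
```

```text
[ 380.219 -285.759  139.311]
[437. 314.] [412 288] [474 329] z45 [ 351.682 -380.787] [32.867 47.096] 13.831908226013184
[219. 314.] [183 288] [244 329] z45 [ 310.493 -215.315] [32.869 46.522] 14.124792098999023
[340. 210.] [309 170] [374 236] z45 [ 408.402 -287.512] [44.935 43.516] 13.88428020477295
[494. 138.] [432  88] [539 177] z45 [ 475.384 -365.683] [55.566 46.832] 85.71892547607422
[254.   8.] [222   0] [284  24] z45 [ 507.114 -208.396] [12.735 36.657] 13.760759353637695
```

View pics/hs.png

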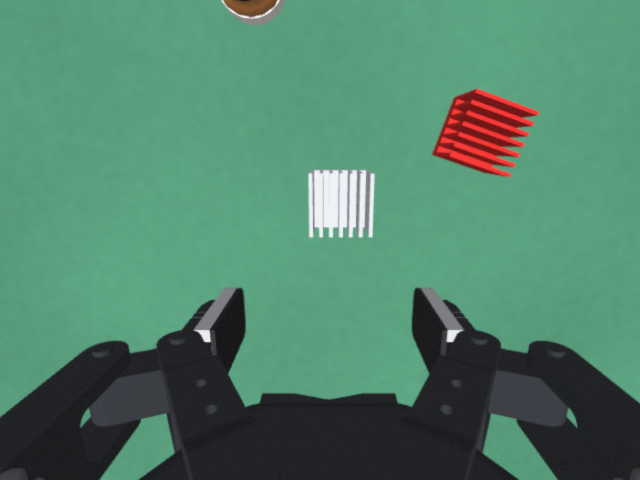

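The heat sink's top is at (341.5,204), its fins along the tool's x. The red look-alike at (490,135) is clear.

Run:
```python
from h import *
C=cam("wrist",arm.read_state()); p=ray(C,[341.5,204],42)[0]; print(p); go(p[0],p[1],12,13.9)
```

```text
[ 407.958 -288.23    42.   ]
t 28.8 pos [ 380.238 -285.772  139.303] slide [ 26.3   9.1 127.3] dr [-0.    0.    0.01] len 130.0
```

Emit:
step_arm(motion=[{"slide": [20, 7, 8], "dr": [0, 0, 0], "jaw": 70}, {"slide": [26.3, 9, 35], "dr": [0, 0, 0], "jaw": 70}, {"slide": [26.3, 9, 80], "dr": [0, 0, 0], "jaw": 70}, {"slide": [26.3, 9, 110], "dr": [0, 0, 0], "jaw": 70}, {"slide": [26.3, 9, 123], "dr": [0, 0, 0], "jaw": 70}, {"slide": [26.3, 9, 128], "dr": [0, 0, 0], "jaw": 70}, {"slide": [26.3, 9, 128], "dr": [0, 0, 0], "jaw": 62}, {"slide": [26.3, 9, 128], "dr": [0, 0, 0], "jaw": 54}])

```text
clock: 29.8
position: [408.8, -288.4, 12.4]
ee_rot: [0.993, 0.122, 0.001, 0.001]
contact_force: [0.4, 0.2, 0.7]
gripper_width: 54.0
grasp_force: 0.0
```

Emit:
step_arm(motion=[{"slide": [0, 0, 0], "dr": [0, 0, 0], "jaw": 30}, {"slide": [0, 0, 0], "dr": [0, 0, 0], "jaw": 30}, {"slide": [0, 0, 0], "dr": [0, 0, 0], "jaw": 30}, {"slide": [0, 0, 0], "dr": [0, 0, 0], "jaw": 30}, {"slide": [0, 0, 0], "dr": [0, 0, 0], "jaw": 30}, {"slide": [0, 0, 0], "dr": [0, 0, 0], "jaw": 30}, {"slide": [0, 0, -5], "dr": [0, 0, 0], "jaw": 30}, {"slide": [0, 0, -15], "dr": [0, 0, 0], "jaw": 30}])

```text
clock: 30.8
position: [407.3, -287.9, 26.3]
ee_rot: [0.993, 0.121, -0.001, -0.0]
contact_force: [0.1, 0.3, -0.4]
gripper_width: 43.1
grasp_force: 61.5
```

Run:
```python
from h import *
s=arm.read_state();print(s["gripper_width"],s["grasp_force"],s["contact_force"]); go(426,331.2,130,10)
```

```text
43.12231802306647 61.52328014373779 [ 0.13   0.284 -0.417]
t 30.8 pos [ 407.316 -287.886   26.301] slide [ 167.2 -596.4 -103.3] dr [-0.01  0.01  0.49] len 628.0
```

Emit:
step_arm(motion=[{"slide": [0, 0, -35], "dr": [0, 0, 0], "jaw": 30}, {"slide": [5, -18, -75], "dr": [0, 0, 0], "jaw": 30}, {"slide": [18, -65, -103], "dr": [0, 0, 0.1], "jaw": 30}, {"slide": [34, -120, -103], "dr": [0, 0, 0.2], "jaw": 30}, {"slide": [49, -175, -103], "dr": [0, 0, 0.3], "jaw": 30}, {"slide": [64, -230, -103], "dr": [0, 0, 0.4], "jaw": 30}, {"slide": [80, -285, -103], "dr": [0, 0, 0.49], "jaw": 30}, {"slide": [95, -340, -103], "dr": [0, 0, 0.49], "jaw": 30}])

```text
clock: 31.8
position: [417.8, 66.6, 130.0]
ee_rot: [0.996, 0.088, 0.001, -0.0]
contact_force: [1.4, -0.0, -1.2]
gripper_width: 43.0
grasp_force: 61.5
```

```bash
python3 -c "
from h import *
print(arm.read_state()['gripper_width']);go(427,331.2,130,10)"
```

```text
42.96631170596542
t 31.8 pos [417.798  66.603 129.992] slide [  55.2 -258.9    0.2] dr [-0.   -0.01  0.01] len 265.0
```

Emit:
step_arm(motion=[{"slide": [11, -55, 0], "dr": [0, 0, 0], "jaw": 30}, {"slide": [23, -110, 0], "dr": [0, 0, 0], "jaw": 30}, {"slide": [34, -165, 0], "dr": [0, 0, 0], "jaw": 30}, {"slide": [44, -210, 0], "dr": [0, 0, 0], "jaw": 30}, {"slide": [52, -245, 0], "dr": [0, 0, 0], "jaw": 30}, {"slide": [55, -258, 20], "dr": [0, 0, 0], "jaw": 30}, {"slide": [55, -258, 50], "dr": [0, 0, 0], "jaw": 30}, {"slide": [55, -258, 75], "dr": [0, 0, 0], "jaw": 30}])

```text
clock: 32.8
position: [426.9, 328.3, 53.6]
ee_rot: [0.996, 0.088, -0.0, 0.0]
contact_force: [0.3, 0.4, -1.1]
gripper_width: 43.0
grasp_force: 61.5
```

Emit:
step_arm(motion=[{"slide": [0, 0, 0], "dr": [0, 0, 0], "jaw": 30}, {"slide": [0, 0, 0], "dr": [0, 0, 0], "jaw": 30}, {"slide": [0, 0, 0], "dr": [0, 0, 0], "jaw": 30}, {"slide": [0, 0, 0], "dr": [0, 0, 0], "jaw": 30}, {"slide": [0, 0, 0], "dr": [0, 0, 0], "jaw": 30}, {"slide": [0, 0, 0], "dr": [0, 0, 0], "jaw": 30}, {"slide": [0, 0, 0], "dr": [0, 0, 0], "jaw": 30}, {"slide": [0, 0, 0], "dr": [0, 0, 0], "jaw": 30}])

```text
clock: 33.8
position: [427.3, 328.4, 54.3]
ee_rot: [0.996, 0.088, -0.0, 0.0]
contact_force: [0.1, 0.2, -1.3]
gripper_width: 42.7
grasp_force: 61.5
```

Run:
```python
from h import *
s=arm.read_state(); print(s["gripper_width"])
C,i,s=shot("pl4")
dark=(i.max(2)<75); dark[285:]=0
u=np.array([np.cos(np.radians(10)),np.sin(np.radians(10))])
for c in blobs(dark,1500,50000):
    a,b,t=rect(ray(C,c,10)); print(c.min(0),c.max(0),a,b,t)
    if 5<t<15 and abs(b[1]-92)<4: print("block",a+u*(b[0]/2-46))
print(proj(C,[426,331.2,6])); go(426,331.2,18,10)
```

```text
42.72756539664369
[235 184] [407 284] [443.704 334.902] [56.23  91.164] 10.057217597961426
block [426.091 331.796]
[390   0] [588  32] [562.656 275.829] [13.564 92.809] 10.523833274841309
block [524.033 269.019]
[[322.83  264.931]]
t 33.85 pos [427.266 328.363  54.246] slide [-0.7 -3.  36.2] dr [0.   0.   0.01] len 36.0
```

View pics/pl4.png

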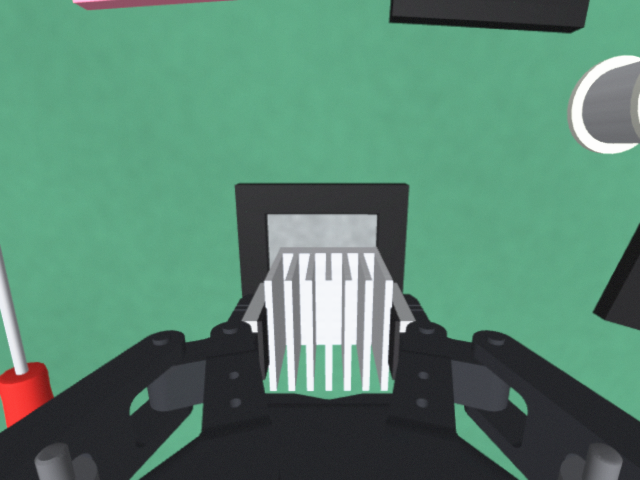

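The block centre measures (426.1,331.8) at 10°. The heat sink is parallel to it and needs 3 mm sideways.

Emit:
step_arm(motion=[{"slide": [-0.7, -3.2, 0], "dr": [0, 0, 0], "jaw": 30}, {"slide": [-0.7, -3.2, 8], "dr": [0, 0, 0], "jaw": 30}, {"slide": [-0.7, -3.2, 18], "dr": [0, 0, 0], "jaw": 30}, {"slide": [-0.7, -3.2, 26], "dr": [0, 0, 0], "jaw": 30}, {"slide": [-0.7, -3.2, 31], "dr": [0, 0, 0], "jaw": 30}, {"slide": [-0.7, -3.2, 33.5], "dr": [0, 0, 0], "jaw": 30}, {"slide": [-0.7, -3.2, 34], "dr": [0, 0, 0], "jaw": 30}, {"slide": [-0.7, -3.2, 34], "dr": [0, 0, 0], "jaw": 30}])

```text
clock: 34.85
position: [426.2, 331.6, 20.5]
ee_rot: [0.996, 0.088, 0.0, -0.0]
contact_force: [0.6, 0.3, -0.9]
gripper_width: 43.0
grasp_force: 61.5
```

Emit:
step_arm(motion=[{"slide": [0, 0, 0], "dr": [0, 0, 0], "jaw": 30}, {"slide": [0, 0, 0.4], "dr": [0, 0, 0], "jaw": 30}, {"slide": [0, 0, 0.8], "dr": [0, 0, 0], "jaw": 30}, {"slide": [0, 0, 1.2], "dr": [0, 0, 0], "jaw": 30}, {"slide": [0, 0, 1.2], "dr": [0, 0, 0], "jaw": 30}, {"slide": [0, 0, 1.2], "dr": [0, 0, 0], "jaw": 30}, {"slide": [0, 0, 1.2], "dr": [0, 0, 0], "jaw": 30}, {"slide": [0, 0, 1.2], "dr": [0, 0, 0], "jaw": 30}])

```text
clock: 35.85
position: [426.1, 331.4, 19.1]
ee_rot: [0.996, 0.088, 0.0, -0.0]
contact_force: [-0.3, 0.4, -1.2]
gripper_width: 43.2
grasp_force: 61.5
```

Emit:
step_arm(motion=[{"slide": [0, 0, 0.4], "dr": [0, 0, 0], "jaw": 30}, {"slide": [0, 0, 0.8], "dr": [0, 0, 0], "jaw": 30}, {"slide": [0, 0, 1.0], "dr": [0, 0, 0], "jaw": 30}, {"slide": [0, 0, 1.2], "dr": [0, 0, 0], "jaw": 30}, {"slide": [0, 0, 1.2], "dr": [0, 0, 0], "jaw": 30}, {"slide": [0, 0, 1.2], "dr": [0, 0, 0], "jaw": 30}, {"slide": [0, 0, 1.2], "dr": [0, 0, 0], "jaw": 30}, {"slide": [0, 0, 1.2], "dr": [0, 0, 0], "jaw": 30}])

```text
clock: 36.85
position: [426.0, 331.4, 18.5]
ee_rot: [0.996, 0.088, 0.0, -0.0]
contact_force: [-2.4, -0.0, 4.7]
gripper_width: 43.3
grasp_force: 62.3
```

Contact. Releasing.

Emit:
step_arm(motion=[{"slide": [0, 0, -0.5], "dr": [0, 0, 0], "jaw": 43}, {"slide": [0, 0, -0.5], "dr": [0, 0, 0], "jaw": 46}, {"slide": [0, 0, -0.5], "dr": [0, 0, 0], "jaw": 51}, {"slide": [0, 0, -0.5], "dr": [0, 0, 0], "jaw": 58}, {"slide": [0, 0, -0.5], "dr": [0, 0, 0], "jaw": 70}, {"slide": [0, 0, -20], "dr": [0, 0, 0], "jaw": 70}, {"slide": [0, 0, -60], "dr": [0, 0, 0], "jaw": 70}, {"slide": [0, 0, -110], "dr": [0, 0, 0], "jaw": 70}])

```text
clock: 37.85
position: [425.5, 330.7, 128.2]
ee_rot: [0.996, 0.087, -0.001, 0.001]
contact_force: [0.3, -0.2, -0.2]
gripper_width: 70.2
grasp_force: 0.0
```

Emit:
step_arm(motion=[{"slide": [0, 0, -50], "dr": [0, 0, 0], "jaw": 70}, {"slide": [0, 0, -100], "dr": [0, 0, 0], "jaw": 70}, {"slide": [0, 0, -130], "dr": [0, 0, 0], "jaw": 70}, {"slide": [0, 0, -140], "dr": [0, 0, 0], "jaw": 70}, {"slide": [0, 0, -140], "dr": [0, 0, 0], "jaw": 70}, {"slide": [0, 0, -140], "dr": [0, 0, 0], "jaw": 70}, {"slide": [0, 0, -140], "dr": [0, 0, 0], "jaw": 70}, {"slide": [0, 0, -140], "dr": [0, 0, 0], "jaw": 70}])

```text
clock: 38.85
position: [425.9, 331.3, 267.0]
ee_rot: [0.996, 0.088, -0.001, 0.001]
contact_force: [0.1, 0.5, 0.4]
gripper_width: 70.2
grasp_force: 0.0
```

Run:
```python
from h import *
C,i,s=shot("end")
```

```text
(no output)
```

View pics/end.png

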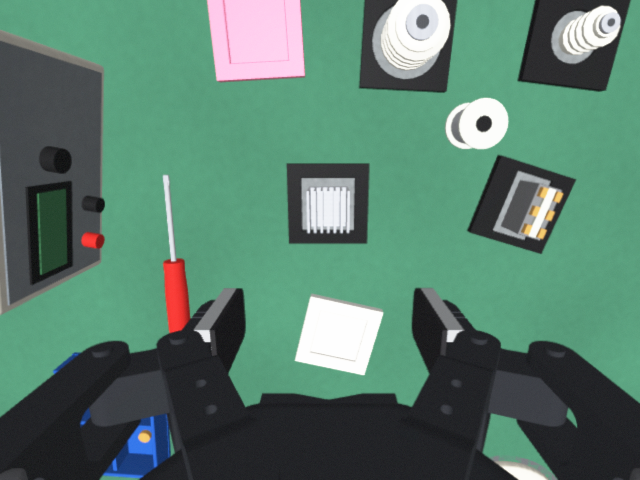

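All four parts are seated: heat sink (328,205), relay (535,208), large insulator (410,35) and small insulator (587,32). The spool at (478,124) has not moved. Handing in.

```bash
python3 -c "
from bench import arm
print(arm.job_done())"
```

```text
the job is handed in; nothing more can be done
None
```

The large insulator, small insulator, relay and heat sink are each set down in their matching seats, in that order, and the job is handed in at about 39 s; the spool and jar were not touched.

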